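# Level the griddle's hook-on shelf with a wedge

## Robot

A 6-joint arm with a two-finger parallel gripper is mounted at the origin on a cart in front of the work surface, level with it; the furniture and walls round the work are solid. World frame = base frame: x ahead of the robot, y to its left, z up, the work surface at z = 0. Lengths are in m, angles in rad, forces in N, time in s.
With the tool pointing down it reaches from about 0.325 to 0.775 m from the base axis. Payload 9.3 kg.
Tool frame: the origin (TCP) lies at the centre of the arm's flange, where the gripper is bolted on; the fingertips stand 173 mm ahead of it and the grasp point (between the pads) lies 155 mm ahead of it (manip.hold_point_z is the z of the grasp point in the tool frame, in m); z points along the fingers, y is the line along which they close (so a half turn about z gives the same grasp; the last joint's range is limited). The gripper opens to 85 mm and grips with 20 to 120 N. Pads are 22 mm wide; open, the fingers measure 114 mm over their backs; the gripper's body (76 mm by 85 mm) begins 54 mm behind the grasp point. The pads swing forward as they close: fully open they stand 13 mm farther back than shut.
Start: joints at [-1.312, 0.259, 0.021, 1.334, 0, 1.418], TCP at [0.22, -0.504, 0.405] pointing down, gripper open.
Joint ranges: [-3.04, 3.04], [-0.91, 1.82], [-1.04, 1.36], [-1.92, 1.95], [-1.52, 1.45], [-3.14, 3.14]. Speed limits (rad/s): [2.22, 2.22, 2.79, 3.14, 3.14, 3.14].

## Interface

Orientations are given as a unit quaternion [w, x, y, z].
In Python, from cell import manip gives the robot as it stands. The module is installed in compiled form; this text tells all that it offers.
- The arm moves only by the tool drive_tool, never from a script. Its argument "series" is a list of rows, each a list of 3 entries, a list of its own where there are three numbers: the turn, a rotation vector about the world's x, y, z in degrees, then the shift along the world's x, y, z in m, then the finger opening in m, from 0 to 0.0854. In form: [[[wx, wy, wz], [x, y, z], fingers], ...]. A call has exactly 5 rows; each row shifts and turns the commanded pose from where the row before left it; what a row does not reach is not made up. A row lasts 1/12 s, in which the tool goes at most 41.7 mm and 7.16 degrees, less where a joint would pass 70% of its speed; a pose out of reach is approached as far as the arm can. A call is refused whole if a number of a shift passes 0.0417 or a number of a turn 7.16, either way. A call with a gripper value outside its range is refused whole. The fingers move at their own pace and stop on an object; the grip force is fixed at half the most. Time passes only in rows, so rows that do not move let the fingers close, or fill a call up. It gives the time, the measured TCP pose, the force, the opening and the grip force at its end, in the units of the state.
- manip.state(): the state, without advancing time (a new reading comes with each control period).
- manip.snapshot(name): name is "side" or "top" or "wrist"; returns the picture (480x640x3 uint8, red, green, blue); there is no depth.
- manip.calibration(name): a dict with "fx", "fy", "cx", "cy" (pixels), "cam_to_world" (4x4, takes a point from camera to world coordinates). Camera axes: x right, y down, z forward; pixel columns grow to the right and rows downward; lengths in m; the calibration is good to about 2 mm. A picture is of the moment at which its call begins: read the wrist's pose just before it. calibration takes no time and is no camera call; for the wrist camera it gives the pose at the moment of the call.
- manip.close_job(): hands the job in; it is judged then, once.
The state is a dict: "time": time; "joint_positions": joint angles; "qd": joint speeds; "joint_efforts": joint torques, N m; "position": TCP position; "tool_rot": TCP orientation; "force": force on the tool from outside, world axes, zero at the start; "torque": the same for the moment, N m; "gripper_width": finger opening in m; "gripper_force": force on a finger pad.
Only numpy, scipy, OpenCV 4.12 (cv2) and the standard library are available. Lean on these libraries where they do the work, as an engineer would, in place of code of your own. Each camera call takes 0.05 s, during which the arm holds its last target. There are 200 camera calls.

## Task

The steel shelf hooked on the right side of the griddle sags, because its screw leg no longer reaches the table. Take the orange levelling wedge, lay it flat and slide it thin end first, straight in under the middle of the rubber foot, pushing gently until the shelf has come up level with the griddle plate and sits snug against its stops; then let go and leave it there. Raise the shelf with the wedge alone, never overdrive it, and leave the other things where they are.

Things in the scene. Friction and masses are not known exactly. Their poses are not given: they have to be found in the camera images.
- griddle: Steel countertop griddle, fixed, 230 deep x 270 wide x 117 to the plate top. Origin: middle of its underside on the table. +x points to its back, +y to its left, z up. A shelf hangs on a rail along its right side.
- shelf: Hook-on steel shelf, 180 x 200 mm, about 1 kg, tilting about the rail. Origin: on the rail, 104 mm up, 151 mm to the griddle's -y; it reaches 215 mm on; axes as the griddle's when level. It sags by 0.06 rad; level, its top is flush with the plate and its hooks meet firm stops. Lifting it by the wedge takes a push of 5 to 11 N; at the stops the push climbs 3 to 4 N per mm.
- leg_top (a point): Point on the shelf's top right above its one leg, 195 mm from the rail; 117 mm up when level, about 12 mm lower now. The leg cannot give. It ends in a black domed rubber foot, 22 mm across, screwed in or out by hand: it now hangs 5 to 11 mm over the table, about 6 mm to the griddle's +y of this point. The wedge goes in along the griddle's +y.
- wedge: Loose orange plastic levelling wedge, 155 long, 40 wide, 0.11 kg. Origin: on its underside below the tail block. +x points to the thin end, z up. Tail block, 36 high, from x = -30 to +25 mm. Ramp: straight from 26 high at x = 25 to 2.5 at x = 125. It holds by friction when let go. Snug: pushed 4 to 8 N harder than it took just before the stops; 14 N harder bends the hooks.
- deli_tub: Yellow-brown deli tub with white lid, 68 across, 56 high, standing loose behind the shelf. Origin: middle of its underside.
- chilli_shaker: Red glass shaker with a steel-grey cap, 46 across, 86 high, standing loose behind the shelf. Origin: middle of its underside.

How it is judged:
At the end, for the whole second after the job is handed in: The shelf is level (within 0.01 rad) and snug: it bears on the wedge with 11 to 28 N (its weight alone gives 5 to 8 N). The wedge lies flat and still on the table, within 0.2 rad of straight, with the foot within 10 mm of the middle of its width; nothing touches it (contact force between wedge and shelf between 11 and 28 N and angle between leg_top's own z axis and vertical below 0.01 rad and y of leg_top in the frame of wedge between -0.01 and 0.01 m and angle between the x axis of wedge and the y axis of griddle, either way round below 0.2 rad and angle between wedge's own z axis and vertical below 0.06 rad and linear speed of wedge below 0.01 m/s).
It fails at once if the wedge is overdriven: it bears on the shelf's foot with more than 32 N (contact force between wedge and shelf above 32 N).
It fails at once if the robot pushes or lifts the shelf itself (contact force between any of the fingers, the arm and shelf above 2 N).
It fails at once if the deli tub or the shaker is moved or tipped (distance of any of deli_tub, chilli_shaker from where it was at the start of the episode above 0.015 m or angle between any of deli_tub, chilli_shaker's own z axis and vertical above 0.3 rad).
It also fails if it takes over 64 s, if anything falls off the work surface, if the arm or the gripper's body presses on something with over 40 N, if the wrist force passes 120 N, or if a joint passes its speed limit or range.

## Working session

There is one attempt and no reset: what is moved stays moved. The work goes in short steps, Python scripts to look and compute and a tool call to move; the robot and the scene stay as the last step left them, time stands still between calls to the robot, and variables do not carry over. Pictures are saved under pics/ and viewed, at most 11 in all, crops included, and the job is handed in when it is done.

Besides the shell and the picture viewer there is one more tool, called after "Call:" as name([rows], argument=value, ...), one row to a line, values as JSON. drive_tool: Moves the arm, as the interface text tells. Its arguments: {"type":"object","properties":{"series":{"type":"array"}},"required":["series"]}

```bash
mkdir -p pics; python3 - <<'E'
from cell import manip
import cv2
for n in ("top","side"):
    cv2.imwrite(f"pics/{n}0.png",manip.snapshot(n)[:,:,::-1])
    print(n,manip.calibration(n))
print(manip.state())
E
```

```text
top {'fx': 592.5476667692712, 'fy': 592.5476667692712, 'cx': 313.91269533302403, 'cy': 235.84153842043992, 'cam_to_world': array([[ 0.02601555, -0.99512836,  0.09509331,  0.5022883 ],
       [-0.99933265, -0.02344914,  0.02800699, -0.15454635],
       [-0.0256407 , -0.09575847, -0.9950743 ,  1.24488186],
       [ 0.        ,  0.        ,  0.        ,  1.        ]])}
side {'fx': 604.6079899852648, 'fy': 604.6079899852648, 'cx': 315.9689211868267, 'cy': 232.0975142537412, 'cam_to_world': array([[ 0.99038538, -0.06491188,  0.12216072,  0.47643199],
       [-0.13816555, -0.42035229,  0.89677992, -1.15505983],
       [-0.00686113, -0.90503613, -0.42527935,  0.59147628],
       [ 0.        ,  0.        ,  0.        ,  1.        ]])}
{'time': 0.1, 'joint_positions': array([-1.31160136e+00,  2.59141278e-01,  2.08464372e-02,  1.33372744e+00,
        1.36871254e-06,  1.41819525e+00]), 'qd': array([-7.10922839e-04, -3.67809753e-05,  1.07451153e-03, -6.04639022e-04,
        5.70473530e-05, -6.70300141e-04]), 'joint_efforts': array([ 5.54374579e-03, -5.56694090e+01,  3.45069301e+01,  1.16315015e-02,
       -1.12970763e-04, -2.38307626e-05]), 'position': array([ 0.22012374, -0.50397753,  0.40412704]), 'tool_rot': array([-6.12142355e-04,  9.78877598e-01,  2.04446258e-01, -3.19709154e-05]), 'force': array([-0.26716585, -0.83273758, -0.50163882]), 'torque': array([-0.03074663, -0.02967647,  0.0214901 ]), 'gripper_force': 0.0, 'gripper_width': 0.08574011040370692}
```

View pics/top0.png

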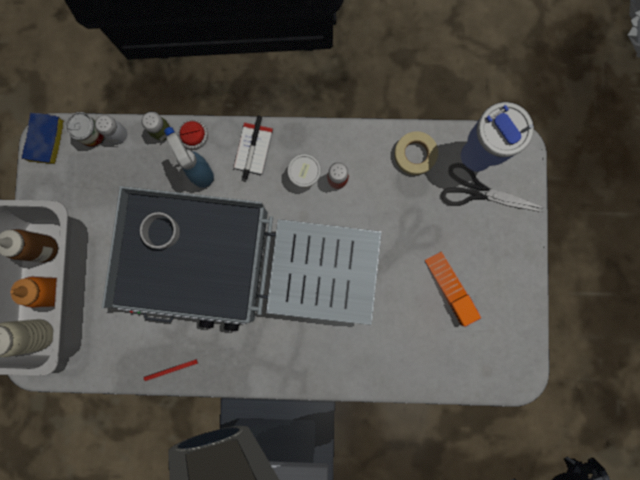

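View pics/side0.png

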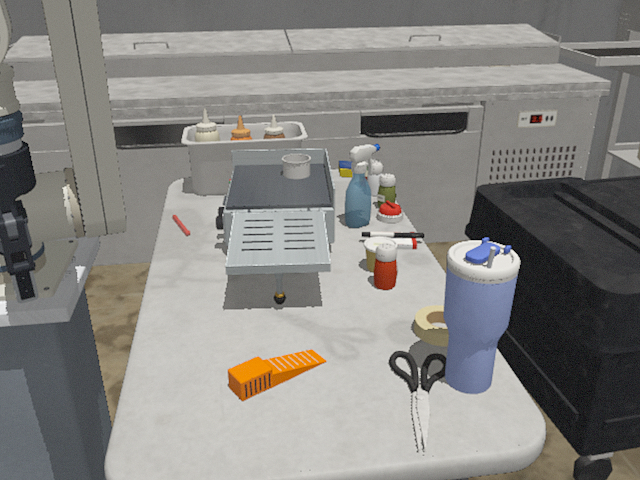

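The top view shows the shelf with corners at about (275,220), (381,230), (373,323) and (268,316). The wedge's block is at (466,308) and its thin end at (434,258). In the side view the foot is at (280,298) and the wedge at (275,372).

```bash
cat > h.py <<'E'
import numpy as np, cv2
from scipy.optimize import minimize
from cell import manip
def ray(n,u,v,z,K=None):
    K=K or manip.calibration(n); T=K["cam_to_world"]
    d=T[:3,:3]@[(u-K["cx"])/K["fx"],(v-K["cy"])/K["fy"],1]; o=T[:3,3]
    return o+d*(z-o[2])/d[2]
def proj(K,P):
    T=K["cam_to_world"]; p=(np.asarray(P)-T[:3,3])@T[:3,:3]
    return np.c_[K["fx"]*p[:,0]/p[:,2]+K["cx"],K["fy"]*p[:,1]/p[:,2]+K["cy"]]
V=np.array([(x,y,z) for y in(-.02,.02) for x,z in((-.03,0),(-.03,.036),(.025,.036),(.025,.026),(.125,.0025),(.125,0))])
def mask(im):
    h=cv2.cvtColor(im,cv2.COLOR_RGB2HSV); m=((h[...,0]>5)&(h[...,0]<20)&(h[...,1]>170)&(h[...,2]>90)).astype(np.uint8)
    return m
def wedge(p0,names=("top","side"),box={"top":(400,240,500,340),"side":(200,320,350,420)}):
    D=[]
    for n in names:
        K=manip.calibration(n); m=mask(manip.snapshot(n)); a=np.zeros_like(m)
        x0,y0,x1,y1=box[n]; a[y0:y1,x0:x1]=m[y0:y1,x0:x1]; D.append((K,a))
    def cost(p):
        c,s=np.cos(p[2]),np.sin(p[2]); W=V@np.array([[c,s,0],[-s,c,0],[0,0,1]])+[p[0],p[1],0]; t=0
        for K,a in D:
            r=np.zeros_like(a)
            for part in ([0,1,2,3,5,6,7,8,9,11],[0,3,4,5,6,9,10,11]):
                hh=cv2.convexHull((proj(K,W[part])*16).round().astype(np.int32)); cv2.fillConvexPoly(r,hh,1,shift=4)
            t+=(r!=a).sum()/max(a.sum(),1)
        return t
    S=np.array([p0]+[np.add(p0,e) for e in((.02,0,0),(0,.02,0),(0,0,.2))])
    r=minimize(cost,p0,method="Nelder-Mead",options=dict(initial_simplex=S)); S=r.x+np.array([(0,0,0),(.006,0,0),(0,.006,0),(0,0,.06)])
    r=minimize(cost,r.x,method="Nelder-Mead",options=dict(initial_simplex=S)); return r.x,r.fun
E
python3 - <<'E'
from h import *
a=ray("top",466,308,.036);b=ray("top",434,258,0); print(a,b)
p0=[a[0],a[1],np.arctan2(*(b-a)[[1,0]])]
print(wedge(p0))
for u,v,z in((275,220,.117),(268,316,.117),(381,230,.105),(373,323,.105)): print(ray("top",u,v,z).round(4))
for z in(.008,.013,.02): print(ray("side",280,298,z).round(4))
im=np.hstack([cv2.resize(manip.snapshot("side")[200:340,200:340],None,fx=2.8,fy=2.8),cv2.resize(manip.snapshot("top")[180:335,250:405],(392,392))])
cv2.imwrite("pics/c1.png",im[:,:,::-1])
E
```

```text
[ 0.47912899 -0.43053872  0.036     ] [ 0.58060422 -0.37205754  0.        ]
(array([ 0.47845362, -0.42936261,  0.53580783]), np.float64(0.9527525153753283))
[ 0.6389 -0.0472  0.117 ]
[ 0.4557 -0.0399  0.117 ]
[ 0.6256 -0.2516  0.105 ]
[ 0.4474 -0.2392  0.105 ]
[ 0.539  -0.1975  0.008 ]
[ 0.5385 -0.2057  0.013 ]
[ 0.5377 -0.2172  0.02  ]
```

View pics/c1.png

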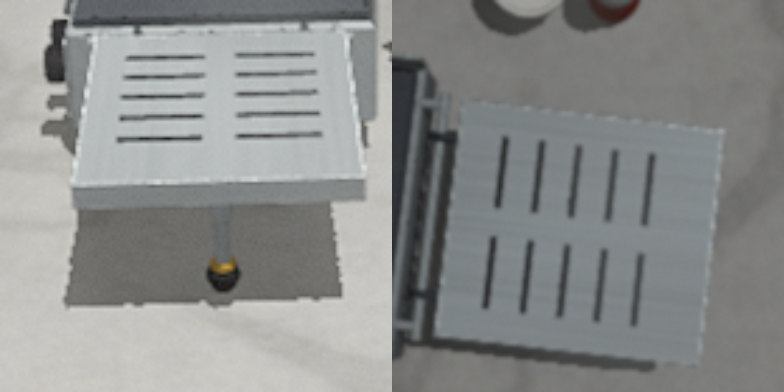

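The crop shows the foot dome centred near side pixel (279.5,298) with its bottom at about (279.5,303.6). The shelf corners refine to (279,220.7), (380.5,231.4), (370.6,323.1) and (267.8,313.6).

```bash
python3 - <<'E'
from h import *
C=[ray("top",u,v,z) for u,v,z in((278.9,220.7,.117),(267.8,313.6,.117),(380.5,231.4,.105),(370.6,323.1,.105))]
C=np.array(C);print(C.round(4))
yd=(C[0]-C[2]+C[1]-C[3])[:2]; xd=(C[0]-C[1]+C[2]-C[3])[:2]
ay=np.arctan2(yd[1],yd[0]);ax=np.arctan2(xd[1],xd[0]); print("angles y,x",np.degrees(ay),np.degrees(ax))
print("mid outer edge",(C[2]+C[3])/2)
for z,v in((.006,303.6),(.010,303.6),(.014,298),(.018,298)): print(z,ray("side",279.5,v,z).round(4))
K=manip.calibration("top")
for n,(x0,y0,x1,y1) in {"top":(400,240,500,340),"side":(200,320,350,420)}.items():
    im=manip.snapshot(n); m=mask(im)[y0:y1,x0:x1]; print(n,m.sum())
    h=cv2.cvtColor(im,cv2.COLOR_RGB2HSV)[y0:y1,x0:x1]; s=(h[...,1]>120)&(h[...,0]<25); print(s.sum(),np.percentile(h[s],[2,10,50,90],axis=0))
E
```

```text
[[ 0.6377 -0.0548  0.117 ]
 [ 0.4602 -0.0394  0.117 ]
 [ 0.6229 -0.2507  0.105 ]
 [ 0.4471 -0.2346  0.105 ]]
angles y,x 85.9157953153679 -5.099871665924373
mid outer edge [ 0.53498616 -0.24264923  0.105     ]
0.006 [ 0.5367 -0.2135  0.006 ]
0.01 [ 0.5363 -0.2199  0.01  ]
0.014 [ 0.5375 -0.2072  0.014 ]
0.018 [ 0.5371 -0.2138  0.018 ]
top 1097
1550 [[  9.   127.    68.98]
 [ 10.   147.   142.  ]
 [ 11.   192.   164.  ]
 [ 13.   226.   182.  ]]
side 2161
2316 [[ 11.  137.3 137.3]
 [ 13.  183.  155. ]
 [ 16.  255.  231. ]
 [ 18.  255.  241. ]]
```

```bash
sed -i 's/(h\[...,0\]>5)&(h\[...,0\]<20)&(h\[...,1\]>170)&(h\[...,2\]>90)/(h[...,0]>5)\&(h[...,0]<24)\&(h[...,1]>115)\&(h[...,2]>50)/' h.py
cat >> h.py <<'E'
from scipy.spatial.transform import Rotation as R
def tool(yaw,tilt):
    "tool rotation for a wedge heading yaw (deg), top leaning back toward the tail by tilt (deg)"
    y=np.radians(yaw); base=R.from_quat([np.cos(y),np.sin(y),0,0][:2]+[0,0]) if 0 else None
    e=np.array([np.cos(y),np.sin(y),0]); Z=np.array([0,0,1.]); M=np.c_[e,np.cross(-Z,e),-Z]
    n=np.cross(Z,e); return R.from_rotvec(-np.radians(tilt)*n)*R.from_matrix(M)
def plan(grasp,yaw,tilt,cur=None):
    "total turn (deg rotvec) and TCP shift from the measured pose to the target"
    s=manip.state(); q=s["tool_rot"]; A=R.from_quat(np.r_[q[1:],q[0]]); B=tool(yaw,tilt)
    t=np.asarray(grasp)-B.as_matrix()[:,2]*manip.hold_point_z
    w=np.degrees((B*A.inv()).as_rotvec()); print("turn",w.round(2),"tcp",t.round(4),"shift",(t-s["position"]).round(4),"t",round(s["time"],2))
E
python3 - <<'E'
from h import *
r,f=wedge([.478,-.43,.536]); print(r,f)
y=np.degrees(r[2]); e=np.array([np.cos(r[2]),np.sin(r[2])])
g=np.r_[r[:2]-.008*e,.13]; plan(g,y,24)
E
```

```text
[ 0.47860024 -0.43156815  0.53078854] 0.39134993851974986
turn [ 10.9  -21.4    6.71] tcp [ 0.4174 -0.4675  0.2713] shift [ 0.1973  0.0365 -0.1333] t 0.5
```

Call:
drive_tool([
  [[1.09,-2.14,0.67],[0.0197,0.0037,-0.0133],0.0854],
  [[1.09,-2.14,0.67],[0.0197,0.0037,-0.0133],0.0854],
  [[1.09,-2.14,0.67],[0.0197,0.0037,-0.0133],0.0854],
  [[1.09,-2.14,0.67],[0.0197,0.0037,-0.0133],0.0854],
  [[1.09,-2.14,0.67],[0.0197,0.0037,-0.0133],0.0854],
])

```text
time: 0.92
position: [0.3195, -0.4853, 0.3377]
tool_rot: [-0.028, 0.967, 0.232, 0.102]
force: [-0.3, 0.1, -0.7]
gripper_width: 0.0855
gripper_force: 0.0
```

Call:
drive_tool([
  [[1.09,-2.14,0.67],[0.0197,0.0037,-0.0133],0.0854],
  [[1.09,-2.14,0.67],[0.0197,0.0037,-0.0133],0.0854],
  [[1.09,-2.14,0.67],[0.0197,0.0037,-0.0133],0.0854],
  [[1.09,-2.14,0.67],[0.0197,0.0037,-0.0133],0.0854],
  [[1.09,-2.14,0.67],[0.0197,0.0037,-0.0133],0.0854],
])

```text
time: 1.33
position: [0.4181, -0.4668, 0.2711]
tool_rot: [-0.055, 0.944, 0.257, 0.202]
force: [0.0, -0.0, -0.4]
gripper_width: 0.0854
gripper_force: 0.0
```

```bash
python3 - <<'E'
from h import *
r=np.array([.4786,-.4316,.5308]); e=np.array([np.cos(r[2]),np.sin(r[2])])
plan(np.r_[r[:2]-.008*e,.028],np.degrees(r[2]),24)
cv2.imwrite("pics/w1.png",manip.snapshot("wrist")[:,:,::-1])
K=manip.calibration("wrist"); c,s=e
W=V@np.array([[c,s,0],[-s,c,0],[0,0,1]])+[r[0],r[1],0]; print(proj(K,W).round(0).tolist())
E
```

```text
turn [-0.05  0.11 -0.02] tcp [ 0.4174 -0.4675  0.1693] shift [-0.0007 -0.0007 -0.1018] t 1.33
[[354.0, 334.0], [359.0, 342.0], [358.0, 254.0], [357.0, 256.0], [353.0, 131.0], [353.0, 132.0], [300.0, 333.0], [295.0, 341.0], [297.0, 254.0], [298.0, 255.0], [302.0, 131.0], [302.0, 132.0]]
```

View pics/w1.png

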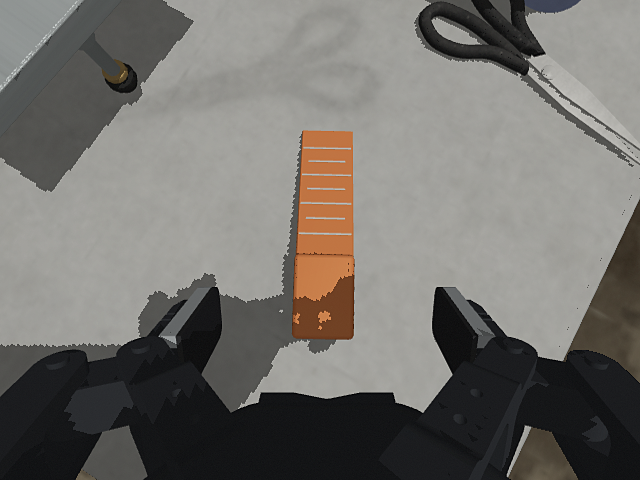

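The wrist view shows the wedge between the open fingers: thin end at (303–353,131), tail edge at row 339. The foot is at (122,80). I'll descend and grip.

Call:
drive_tool([
  [[0,0,0],[0,0,-0.021],0.0854],
  [[0,0,0],[0,0,-0.021],0.0854],
  [[0,0,0],[0,0,-0.021],0.0854],
  [[0,0,0],[0,0,-0.021],0.0854],
  [[0,0,0],[0,0,-0.018],0.0854],
])

```text
time: 1.8
position: [0.417, -0.4669, 0.1684]
tool_rot: [-0.055, 0.944, 0.256, 0.2]
force: [0.3, 0.0, 0.3]
gripper_width: 0.0855
gripper_force: 0.0
```

Call:
drive_tool([
  [[0,0,0],[0,0,0],0.06],
  [[0,0,0],[0,0,0],0.05],
  [[0,0,0],[0,0,0],0.046],
  [[0,0,0],[0,0,0],0.042],
  [[0,0,0],[0,0,0],0.03],
])

```text
time: 2.22
position: [0.4173, -0.4675, 0.1714]
tool_rot: [-0.053, 0.944, 0.257, 0.201]
force: [-0.5, -0.9, -1.0]
gripper_width: 0.0392
gripper_force: 60.6
```

Call:
drive_tool([
  [[0,0,0],[0,0,0],0.03],
  [[0,0,0],[0,0,0],0.03],
  [[0,0,0],[0,0,0],0.03],
  [[0,0,0],[0,0,0],0.03],
  [[0,0,0],[0,0,0],0.03],
])

```text
time: 2.63
position: [0.4173, -0.4675, 0.1714]
tool_rot: [-0.053, 0.944, 0.257, 0.201]
force: [-2.7, -0.7, 6.3]
gripper_width: 0.0389
gripper_force: 61.7
```

```bash
python3 - <<'E'
from h import *
s=manip.state(); print(s["position"],s["force"],s["gripper_width"],s["gripper_force"])
cv2.imwrite("pics/w2.png",manip.snapshot("wrist")[:,:,::-1])
K=manip.calibration("wrist")
print([(z,ray("wrist",122,80,z,dict(fx=K['fx'],fy=K['fy'],cx=K['cx'],cy=K['cy'],cam_to_world=K['cam_to_world'])).round(3)) for z in (.0,)])
E
```

```text
[ 0.41727559 -0.46753216  0.17137342] [-2.66429868 -0.70108598  6.34312106] 0.03893471581891178 61.749043464660645
[(0.0, array([ 0.517, -0.288,  0.   ]))]
```

View pics/w2.png

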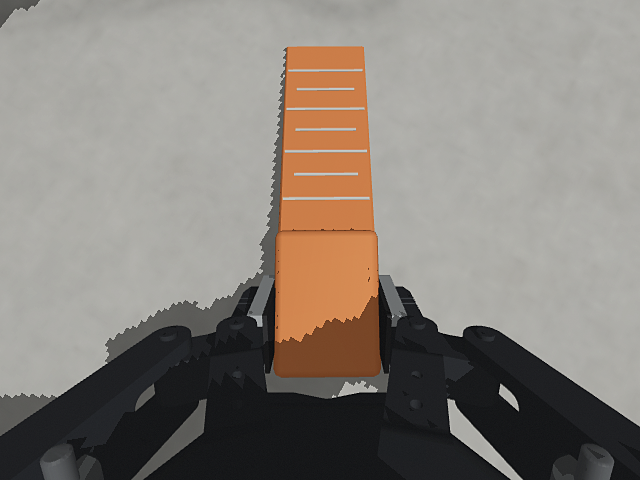

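The wedge is gripped squarely: block front at row 231, tip centred at column 326. Next I'll lift it and plan the turn into line with the foot.

Call:
drive_tool([
  [[0,0,0],[0,0,0.004],0.03],
  [[0,0,0],[0,0,0.008],0.03],
  [[0,0,0],[0,0,0.008],0.03],
  [[0,0,0],[0,0,0],0.03],
  [[0,0,0],[0,0,0],0.03],
])

```text
time: 3.1
position: [0.4173, -0.4672, 0.1906]
tool_rot: [-0.054, 0.944, 0.257, 0.201]
force: [0.1, 0.1, -0.6]
gripper_width: 0.0388
gripper_force: 60.8
```

```bash
python3 - <<'E'
from h import *
s=manip.state(); print(s["position"],s["force"])
a=np.radians(85.4); d=np.array([np.cos(a),np.sin(a)]); F=np.array([.537,-.215])
plan(np.r_[F-.165*d,.048],85.4,24)
E
```

```text
[ 0.41726918 -0.46715929  0.19059663] [ 0.05981324  0.08531028 -0.55472242]
turn [5.0e-02 8.0e-02 5.5e+01] tcp [ 0.5187 -0.4422  0.1893] shift [ 0.1015  0.025  -0.0013] t 3.1
```

Call:
drive_tool([
  [[0,0,5.5],[0.0101,0.0025,0],0.03],
  [[0,0,5.5],[0.0101,0.0025,0],0.03],
  [[0,0,5.5],[0.0101,0.0025,0],0.03],
  [[0,0,5.5],[0.0101,0.0025,0],0.03],
  [[0,0,5.5],[0.0101,0.0025,0],0.03],
])

```text
time: 3.52
position: [0.468, -0.4544, 0.1894]
tool_rot: [-0.101, 0.855, 0.475, 0.182]
force: [0.6, -0.2, -2.1]
gripper_width: 0.0387
gripper_force: 60.8
```

Call:
drive_tool([
  [[0,0,5.5],[0.0101,0.0025,0],0.03],
  [[0,0,5.5],[0.0101,0.0025,0],0.03],
  [[0,0,5.5],[0.0101,0.0025,0],0.03],
  [[0,0,5.5],[0.0101,0.0025,0],0.03],
  [[0,0,5.5],[0.0101,0.0025,0],0.03],
])

```text
time: 3.93
position: [0.5186, -0.4419, 0.1892]
tool_rot: [-0.142, 0.717, 0.665, 0.153]
force: [-0.0, -0.8, -0.9]
gripper_width: 0.0392
gripper_force: 60.8
```

Call:
drive_tool([
  [[0,0,0],[0,0,-0.006],0.03],
  [[0,0,0],[0,0,-0.006],0.03],
  [[0,0,0],[0,0,-0.004],0.03],
  [[0,0,0],[0,0,0],0.03],
  [[0,0,0],[0,0,0],0.03],
])

```text
time: 4.35
position: [0.5174, -0.4422, 0.1733]
tool_rot: [-0.141, 0.72, 0.662, 0.153]
force: [0.3, -0.5, -0.6]
gripper_width: 0.0391
gripper_force: 60.9
```

```bash
python3 - <<'E'
from h import *
s=manip.state(); print(s["position"],s["force"],s["tool_rot"])
K=manip.calibration("wrist"); im=manip.snapshot("wrist"); cv2.imwrite("pics/w3.png",im[:,:,::-1])
np.save("K3.npy",K,allow_pickle=True)
E
```

```text
[ 0.51737899 -0.4422203   0.17328864] [ 0.2620518  -0.50568093 -0.62848381] [-0.14130044  0.71962694  0.66239728  0.15297416]
```

View pics/w3.png

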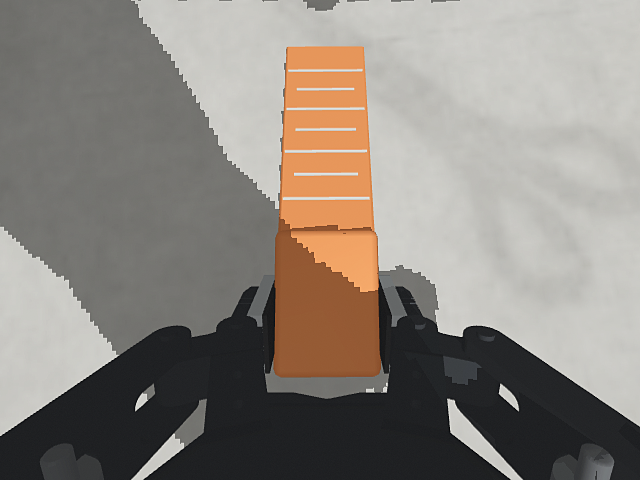

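The wedge is straight in the gripper (tip at columns 286–364, row 47). What is probably the foot, or its shadow, shows at (322,3), nearly in line. I'll lower the last bit and check from the side.

Call:
drive_tool([
  [[0,0,0],[0,0,-0.001],0.03],
  [[0,0,0],[0,0,-0.0007],0.03],
  [[0,0,0],[0,0,0],0.03],
  [[0,0,0],[0,0,0],0.03],
  [[0,0,0],[0,0,0],0.03],
])

```text
time: 4.82
position: [0.5181, -0.4421, 0.1721]
tool_rot: [-0.141, 0.719, 0.663, 0.153]
force: [0.9, 0.0, -1.2]
gripper_width: 0.0391
gripper_force: 60.9
```

```bash
python3 - <<'E'
from h import *
s=manip.state(); print(s["position"],s["force"])
q=s["tool_rot"]; M=R.from_quat(np.r_[q[1:],q[0]]).as_matrix(); ty=M[:,1]
print("wedge yaw",np.degrees(np.arctan2(ty[1],ty[0]))+90, "grasp",s["position"]+M[:,2]*.155)
g=s["position"]+M[:,2]*.155; Y=np.radians(85.)
im=manip.snapshot("side"); cv2.imwrite("pics/s4.png",cv2.resize(im[220:400,180:380],None,fx=3.0,fy=3.0)[:,:,::-1])
c,sn=np.cos(Y),np.sin(Y); W=(V+[.008,0,0])@np.array([[c,sn,0],[-sn,c,0],[0,0,1]])+[g[0],g[1],0]
print(((proj(manip.calibration("side"),W)-[180,220])*3).round(0).tolist())
E
```

```text
[ 0.51811222 -0.44205184  0.17208404] [ 0.92916938  0.04834781 -1.23904474]
wedge yaw 85.38556745272007 grasp [ 0.52319862 -0.3792221   0.03048054]
[[339.0, 454.0], [337.0, 396.0], [335.0, 334.0], [336.0, 350.0], [334.0, 285.0], [334.0, 288.0], [261.0, 457.0], [258.0, 399.0], [260.0, 337.0], [261.0, 352.0], [266.0, 287.0], [266.0, 290.0]]
```

View pics/s4.png

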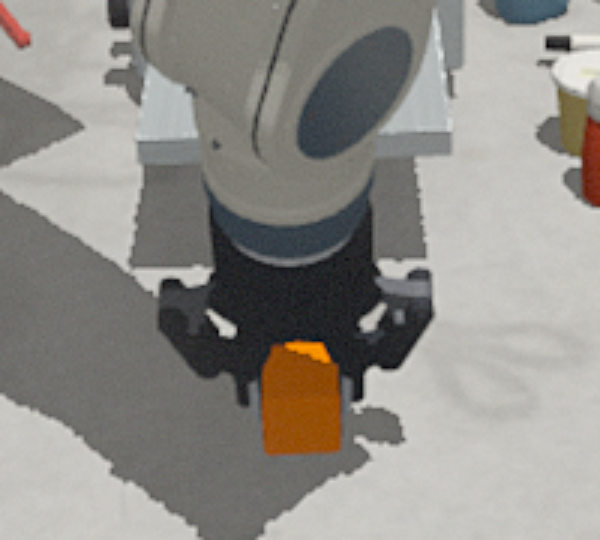

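The wedge lies straight and its axis passes about 2 mm to the +x side of the foot (axis at crop column 302, foot at 298.5). I'll correct that, settle the wedge on the table and slide it in.

Call:
drive_tool([
  [[0,0,0],[-0.001,0,-0.0005],0.03],
  [[0,0,0],[-0.001,0,-0.0005],0.03],
  [[0,0,0],[0,0,-0.0003],0.03],
  [[0,0,0],[0,0,0],0.03],
  [[0,0,0],[0,0,0],0.03],
])

```text
time: 5.28
position: [0.5164, -0.442, 0.1714]
tool_rot: [-0.14, 0.719, 0.663, 0.153]
force: [1.3, 0.6, 5.5]
gripper_width: 0.0386
gripper_force: 61.5
```

Call:
drive_tool([
  [[0,0,0],[0.0003,0.004,0],0.03],
  [[0,0,0],[0.0003,0.004,0],0.03],
  [[0,0,0],[0.0003,0.004,0],0.03],
  [[0,0,0],[0.0003,0.004,0],0.03],
  [[0,0,0],[0.0003,0.004,0],0.03],
])

```text
time: 5.7
position: [0.5176, -0.4225, 0.1715]
tool_rot: [-0.14, 0.719, 0.663, 0.153]
force: [-0.6, -4.3, 6.1]
gripper_width: 0.0389
gripper_force: 61.9
```

Call:
drive_tool([
  [[0,0,0],[0.0003,0.003,0.0003],0.03],
  [[0,0,0],[0.0003,0.003,0],0.03],
  [[0,0,0],[0.0002,0.003,0],0.03],
  [[0,0,0],[0.0002,0.003,0],0.03],
  [[0,0,0],[0.0002,0.003,0],0.03],
])

```text
time: 6.12
position: [0.5189, -0.4073, 0.1715]
tool_rot: [-0.14, 0.719, 0.663, 0.153]
force: [-0.6, -4.2, 5.7]
gripper_width: 0.0389
gripper_force: 61.7
```

Call:
drive_tool([
  [[0,0,0],[0.0002,0.002,0],0.03],
  [[0,0,0],[0.0002,0.002,0],0.03],
  [[0,0,0],[0.0002,0.002,0],0.03],
  [[0,0,0],[0.0001,0.002,0],0.03],
  [[0,0,0],[0.0001,0.002,0],0.03],
])

```text
time: 6.53
position: [0.5197, -0.3973, 0.1715]
tool_rot: [-0.14, 0.719, 0.663, 0.153]
force: [1.0, -3.6, 6.2]
gripper_width: 0.039
gripper_force: 61.8
```

Call:
drive_tool([
  [[0,0,0],[0.0002,0.002,0],0.03],
  [[0,0,0],[0.0002,0.002,0],0.03],
  [[0,0,0],[0.0002,0.002,0],0.03],
  [[0,0,0],[0.0001,0.002,0],0.03],
  [[0,0,0],[0.0001,0.002,0],0.03],
])

```text
time: 6.95
position: [0.5205, -0.3873, 0.1714]
tool_rot: [-0.14, 0.719, 0.663, 0.153]
force: [0.1, -3.9, 5.4]
gripper_width: 0.0389
gripper_force: 61.8
```

Call:
drive_tool([
  [[0,0,0],[0.0002,0.002,0],0.03],
  [[0,0,0],[0.0002,0.002,0],0.03],
  [[0,0,0],[0.0002,0.002,0],0.03],
  [[0,0,0],[0.0001,0.002,0],0.03],
  [[0,0,0],[0.0001,0.002,0],0.03],
])

```text
time: 7.37
position: [0.5213, -0.3789, 0.1717]
tool_rot: [-0.139, 0.719, 0.664, 0.151]
force: [-2.9, -17.5, 5.5]
gripper_width: 0.0388
gripper_force: 62.3
```

Call:
drive_tool([
  [[0,0,0],[0.0002,0.002,0],0.03],
  [[0,0,0],[0.0002,0.002,0],0.03],
  [[0,0,0],[0.0002,0.002,0],0.03],
  [[0,0,0],[0.0001,0.002,0],0.03],
  [[0,0,0],[0.0001,0.002,0],0.03],
])

```text
time: 7.78
position: [0.5222, -0.3698, 0.1718]
tool_rot: [-0.138, 0.72, 0.663, 0.151]
force: [-2.2, -18.3, 4.0]
gripper_width: 0.0391
gripper_force: 62.2
```

```bash
python3 - <<'E'
from h import *
print(manip.state()["force"])
a=manip.snapshot("side")[200:400,180:380]; b=manip.snapshot("wrist")
cv2.imwrite("pics/v5.png",np.hstack([cv2.resize(a,(400,400)),cv2.resize(b[:360,150:510],(400,400))])[:,:,::-1])
E
```

```text
[ -2.20622719 -18.32934566   4.01517857]
```

View pics/v5.png

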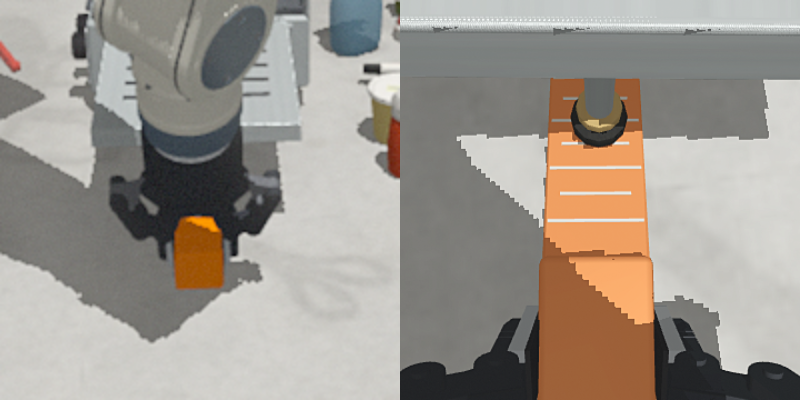

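The foot rides on the ramp, centred (foot column 600, wedge centre 597). Continuing.

Call:
drive_tool([
  [[0,0,0],[0.0002,0.002,0],0.03],
  [[0,0,0],[0.0002,0.002,0],0.03],
  [[0,0,0],[0.0002,0.002,0],0.03],
  [[0,0,0],[0.0001,0.002,0],0.03],
  [[0,0,0],[0.0001,0.002,0],0.03],
])

```text
time: 8.3
position: [0.523, -0.3598, 0.1718]
tool_rot: [-0.138, 0.72, 0.663, 0.151]
force: [-1.0, -17.9, 4.4]
gripper_width: 0.039
gripper_force: 62.2
```

Call:
drive_tool([
  [[0,0,0],[0.0002,0.002,0],0.03],
  [[0,0,0],[0.0002,0.002,0],0.03],
  [[0,0,0],[0.0002,0.002,0],0.03],
  [[0,0,0],[0.0001,0.002,0],0.03],
  [[0,0,0],[0.0001,0.002,0],0.03],
])

```text
time: 8.72
position: [0.5238, -0.3498, 0.1718]
tool_rot: [-0.138, 0.72, 0.663, 0.151]
force: [-0.9, -18.8, 4.5]
gripper_width: 0.0389
gripper_force: 62.2
```

Call:
drive_tool([
  [[0,0,0],[0.0001,0.001,0],0.03],
  [[0,0,0],[0.0001,0.001,0],0.03],
  [[0,0,0],[0.0001,0.001,0],0.03],
  [[0,0,0],[0.0001,0.001,0],0.03],
  [[0,0,0],[0,0.001,0],0.03],
])

```text
time: 9.13
position: [0.5242, -0.3447, 0.1718]
tool_rot: [-0.138, 0.72, 0.663, 0.151]
force: [-1.1, -17.2, 4.4]
gripper_width: 0.0391
gripper_force: 62.2
```

Call:
drive_tool([
  [[0,0,0],[0.0001,0.001,0],0.03],
  [[0,0,0],[0.0001,0.001,0],0.03],
  [[0,0,0],[0.0001,0.001,0],0.03],
  [[0,0,0],[0.0001,0.001,0],0.03],
  [[0,0,0],[0,0,0],0.03],
])

```text
time: 9.55
position: [0.5246, -0.3403, 0.1717]
tool_rot: [-0.138, 0.72, 0.663, 0.152]
force: [-0.4, -14.1, 4.3]
gripper_width: 0.0392
gripper_force: 62.0
```

Call:
drive_tool([
  [[0,0,0],[0.0001,0.001,0],0.03],
  [[0,0,0],[0.0001,0.001,0],0.03],
  [[0,0,0],[0,0.0005,0],0.03],
  [[0,0,0],[0,0,0],0.03],
  [[0,0,0],[0,0,0],0.03],
])

```text
time: 9.97
position: [0.5249, -0.3378, 0.1718]
tool_rot: [-0.138, 0.72, 0.663, 0.152]
force: [-1.4, -15.0, 4.6]
gripper_width: 0.0389
gripper_force: 62.1
```

Call:
drive_tool([
  [[0,0,0],[0,0.0005,0],0.03],
  [[0,0,0],[0.0001,0.0005,0],0.03],
  [[0,0,0],[0,0.0005,0],0.03],
  [[0,0,0],[0.0001,0.0005,0],0.03],
  [[0,0,0],[0,0.0005,0],0.03],
])

```text
time: 10.38
position: [0.525, -0.3356, 0.1718]
tool_rot: [-0.138, 0.72, 0.663, 0.151]
force: [-1.1, -16.1, 5.1]
gripper_width: 0.039
gripper_force: 62.2
```

Call:
drive_tool([
  [[0,0,0],[0,0.0004,0],0.03],
  [[0,0,0],[0,0.0004,0],0.03],
  [[0,0,0],[0.0001,0.0004,0],0.03],
  [[0,0,0],[0,0.0004,0],0.03],
  [[0,0,0],[0,0.0004,0],0.03],
])

```text
time: 10.8
position: [0.5251, -0.334, 0.1719]
tool_rot: [-0.138, 0.72, 0.663, 0.151]
force: [-1.3, -20.7, 4.3]
gripper_width: 0.0391
gripper_force: 62.4
```

Call:
drive_tool([
  [[0,0,0],[0,0,0],0.03],
  [[0,0,0],[0,0.0002,0],0.03],
  [[0,0,0],[0,0.0002,0],0.03],
  [[0,0,0],[0,0.0002,0],0.03],
  [[0,0,0],[0,0.0002,0],0.03],
])

```text
time: 11.22
position: [0.5251, -0.3337, 0.1719]
tool_rot: [-0.137, 0.72, 0.663, 0.151]
force: [-2.7, -22.6, 5.2]
gripper_width: 0.0394
gripper_force: 62.4
```

Call:
drive_tool([
  [[0,0,0],[0,0.0002,0],0.03],
  [[0,0,0],[0,0.0002,0],0.03],
  [[0,0,0],[0,0.0002,0],0.03],
  [[0,0,0],[0,0,0],0.03],
  [[0,0,0],[0,0,0],0.03],
])

```text
time: 11.63
position: [0.5251, -0.3333, 0.172]
tool_rot: [-0.137, 0.72, 0.663, 0.151]
force: [-1.6, -24.2, 3.3]
gripper_width: 0.0391
gripper_force: 62.4
```

```bash
python3 - <<'E'
from h import *
print(manip.state()["force"],manip.state()["position"])
a=manip.snapshot("side")[190:330,180:380]; b=manip.snapshot("wrist")
cv2.imwrite("pics/v6.png",np.hstack([cv2.resize(a,(400,280)),cv2.resize(b[:252,150:510],(400,280))])[:,:,::-1])
E
```

```text
[ -1.63812911 -24.21929408   3.28529096] [ 0.5251376  -0.33330686  0.17196121]
```

View pics/v6.png

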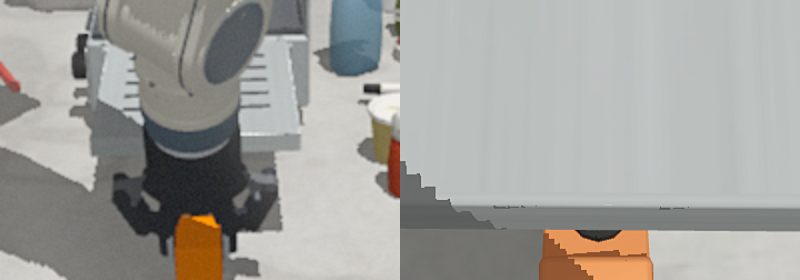

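The foot sits at column 598, centred on the wedge, and the push is about 7 N above the sliding level. I'll let go.

Call:
drive_tool([
  [[0,0,0],[0,0,0],0.045],
  [[0,0,0],[0,0,0],0.06],
  [[0,0,0],[0,0,0],0.07],
  [[0,0,0],[0,0,0],0.07],
  [[0,0,0],[0,0,0],0.07],
])

```text
time: 12.15
position: [0.5249, -0.3292, 0.1707]
tool_rot: [-0.141, 0.719, 0.663, 0.153]
force: [0.1, 0.2, 0.0]
gripper_width: 0.0699
gripper_force: 0.0
```

```bash
python3 - <<'E'
from h import *
s=manip.state(); print(s["force"],s["position"],s["gripper_width"])
b=manip.snapshot("wrist")
cv2.imwrite("pics/v7.png",b[:,:,::-1])
E
```

```text
[0.05969333 0.2302892  0.00635885] [ 0.52492944 -0.32917011  0.17072196] 0.06991382887298367
```

View pics/v7.png

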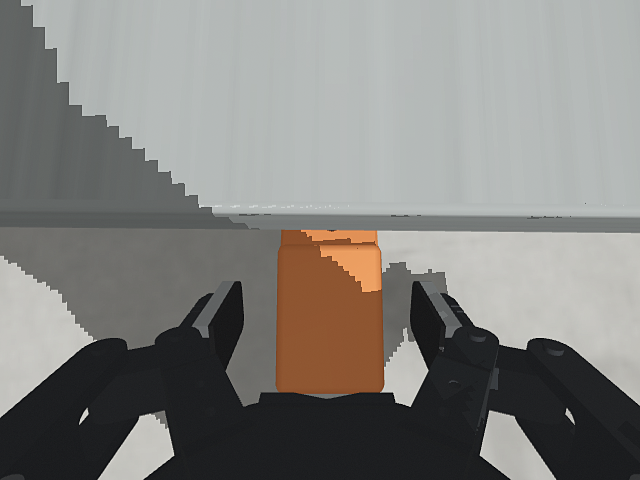

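Nothing touches the wedge now: tool force is about 0 and both pads stand clear (columns 243 and 412, block at 277–383). The wedge has not sprung back noticeably. I'll retreat along the tool axis.

Call:
drive_tool([
  [[0,0,0],[0,-0.004,0.009],0.07],
  [[0,0,0],[0,-0.006,0.013],0.07],
  [[0,0,0],[0,-0.009,0.02],0.07],
  [[0,0,0],[0,-0.009,0.02],0.07],
  [[0,0,0],[0,-0.009,0.02],0.07],
])

```text
time: 12.62
position: [0.5249, -0.367, 0.2546]
tool_rot: [-0.141, 0.719, 0.663, 0.153]
force: [0.3, 0.2, -0.2]
gripper_width: 0.07
gripper_force: 0.0
```

Call:
drive_tool([
  [[0,0,0],[0,-0.03,0.01],0.07],
  [[0,0,0],[0,-0.03,0.01],0.07],
  [[0,0,0],[0,-0.03,0.01],0.07],
  [[0,0,0],[0,0,0],0.07],
  [[0,0,0],[0,0,0],0.07],
])

```text
time: 13.03
position: [0.5245, -0.4583, 0.2834]
tool_rot: [-0.14, 0.72, 0.663, 0.153]
force: [0.3, 1.1, -1.2]
gripper_width: 0.0704
gripper_force: 0.0
```

```bash
python3 - <<'E'
from h import *
b=manip.snapshot("wrist"); a=manip.snapshot("top")[180:335,250:450]
cv2.imwrite("pics/v8.png",np.hstack([cv2.resize(b,(450,338)),cv2.resize(a,(350,338))])[:,:,::-1])
E
```

```text
(no output)
```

View pics/v8.png

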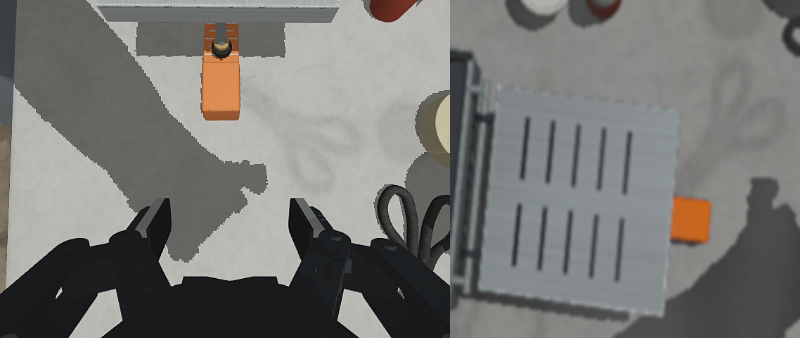

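The wedge stays in place, straight under the shelf, with the foot centred on the ramp (221,47) and the gripper clear. I'm handing it in.

```bash
python3 -c "
from cell import manip
print(manip.close_job())"
```

```text
the job is handed in; nothing more can be done
None
```

The wedge is in straight under the middle of the foot, pushed about 7 N past the sliding force, then let go, and the job is handed in; no verdict came back, and I inferred level and snug from push force and wedge travel rather than measuring the shelf's load.

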